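# Bring the third cell of a photometer's cell changer into the beam and take the reading

### The arm

A 6-joint arm with a two-finger parallel gripper is mounted at the origin on a cart in front of the work surface, level with it; the furniture and walls round the work are solid. World frame = base frame: x ahead of the robot, y to its left, z up, the work surface at z = 0. Lengths are in m, angles in rad, forces in N, time in s.
With the tool pointing down it reaches from about 0.375 to 0.9 m from the base axis. Payload 3.1 kg.
Tool frame: the origin (TCP) lies between the finger pads; the fingertips stand 8 mm ahead of it and the grasp point (between the pads) lies 11 mm behind it (r.tip_extent is the distance from the TCP to the fingertips, in m); z points along the fingers, y is the line along which they close (so a half turn about z gives the same grasp; the last joint's range is limited). The gripper opens to 87 mm and grips with 3 to 60 N. Pads are 19 mm wide; open, the fingers measure 117 mm over their backs; the gripper's body (75 mm by 190 mm) begins 51 mm behind the grasp point.
Start: joints at [-1.363, 0.527, 1.433, -0, 1.181, -0.178], TCP at [0.236, -0.579, 0.231] pointing down, gripper open.
Joint ranges: [-3.08, 3.08], [-0.75, 2.2], [0.22, 2.44], [-1.43, 4.57], [0, 2.65], [-2.85, 2.85]. Speed limits (rad/s): [2.79, 2.79, 3.14, 3.14, 3.14, 3.14].

### API

Orientations are given as a rotation vector (axis times angle).
In Python, from plant import get_obs, viewer, job_done, r gives the robot as it stands. The module is installed in compiled form; this text tells all that it offers.
- The arm moves only by the shell command python3 -m handwheel 'ROWS' [FORCE]. ROWS is JSON, a list of rows, each a list of 7 numbers: the shift along the tool's x, y, z in mm, then the turn, a rotation vector about the tool's x, y, z in rad, then the finger opening in mm, from 0 to 87. In form: [[tx, ty, tz, wx, wy, wz, hand], ...]. A call has exactly 8 rows; each row is the pose to reach, as a shift and turn from the pose commanded when the call began, along the tool's axes at that moment; what a row does not reach only later rows make up. A row lasts 1/12 s, in which the tool goes at most 41.7 mm and 7.16 degrees, less where a joint would pass 70% of its speed; a pose out of reach is approached as far as the arm can. A call with a gripper value outside its range is refused whole. The fingers move at their own pace and stop on an object; FORCE is the grip in N (left out, the last holds). Time passes only in rows, so rows that repeat a pose let the fingers close, or fill a call up. It gives the time, the measured TCP pose, the force, the opening and the grip force at its end, in the units of the state.
- get_obs(): the state, without advancing time (a new reading comes with each control period).
- viewer.snapshot(name): name is "scene" or "top" or "wrist"; returns a dict with "pixels" (384x512x3 uint8, red, green, blue), "depth" (384x512 float32, m along the optical axis (not along the pixel's ray), 0 where there is no reading), "mtx" (3x3 intrinsics, pixels), "rvec" (rotation vector, rad) and "tvec" (3), from world to camera coordinates, as OpenCV has them. Camera axes: x right, y down, z forward; pixel columns grow to the right and rows downward; lengths in m; the calibration is good to about 2 mm. A picture is of the moment at which its call begins.
- job_done(): hands the job in; it is judged then, once.
The state is a dict: "clock": time; "joint_positions": joint angles; "qd": joint speeds; "joint_torque": joint torques, N m; "tool_pos": TCP position; "orientation": TCP orientation; "wrist_force": force on the tool from outside, world axes, zero at the start; "ft_torque": the same for the moment, N m; "gripper_width": finger opening in m; "finger_force": force on a finger pad.
Only numpy, scipy, OpenCV 4.12 (cv2) and the standard library are available. Lean on these libraries where they do the work, as an engineer would, in place of code of your own. Each camera call takes 0.05 s, during which the arm holds its last target. There are 200 camera calls.

### The job

Read the third cell in the photometer on the bench: with a closed fingertip push the changer lever all the way left against its stop and leave it there a moment for the dark zero, then push it to the right, counting the clicks by feel, and stop when it has clicked into the third place; it must not go over towards the fourth, whose sample bleaches in the beam. Only with the third cell seated, press the read key right down and let it come up again. Push the lever gently, keep your fingers off the glass cells, lift nothing, and leave the vial, the bottle and the beaker standing where they are.

Things in the scene. Friction and masses are not known exactly. Their poses are not given: they have to be found in the camera images.
- photometer: white open-bay photometer, fixed, 130 (x) x 250 mm (y), turned by up to 0.25 rad. Origin at bench level under the middle of its width; x to its back, y to its left, z up. Front deck x -68 to -28 mm, 46 mm high; open sample bay; lamp housing x +10 to +62 mm, 92 mm high. Black detector post on the deck at y 0, x -55 to -29 mm, 22 mm wide, top at 78 mm. Free bench in front.
- cell_carriage (a joint): carriage and lever, m: 0 = at the left stop, growing to the right (photometer's -y), end 0.066. Detents: 0 (dark), 0.016 (first click), 0.032, 0.048 (third), 0.064 (fourth); ridges midway between. A push of about 4 to 7 N carries it from a detent up to the ridge, then it snaps by itself into the next detent and stays. Starts between first and third.
- lever_mid (a point): middle of the upright black paddle ending the changer lever, 66 mm above the bench: push here. Paddle 20 mm deep (x), 10 mm thick (y, the way it slides), 34 to 86 mm above the bench, its back 20 mm in front of the deck; a steel bar 12 mm wide, 51 to 56 mm up, joins it to the carriage. At the stop it is at x -98, y +88 mm of the photometer, and it moves with the carriage.
- cell1: first glass cell (12.5 x 12.5 x 45 mm), fixed upright in the carriage; origin under its base, 40 mm above the bench. It is in the beam (y = 0 of the photometer) when the carriage joint reads 0.016. Do not touch.
- cell2: second glass cell, the same, 16 mm to the left of the first. Do not touch.
- cell3: third glass cell, the same, 16 mm further left: the one to be read. Do not touch.
- cell4: fourth glass cell, the same, 16 mm further left. Do not touch.
- read_key_top (a point): middle of the top of the round black read key (22 mm across) at the right end of the front deck, in a grey collar 38 mm across. At rest 59 mm above the bench, 9 mm above the collar, 13 mm above the deck, at x -48, y -100 mm of the photometer. Press straight down.
- read_key (a joint): travel of the read key in metres: 0 up, 0.005 right down. A spring pushes it back; about 1 N to start, 4 N right down.
- vial: bystander: small vial with a blue screw cap, 27 mm across, 54 mm high, standing loose in front of the photometer to the right of the lever. Origin under its base.
- reagent: bystander: small bottle with a yellow screw cap, 31 mm across, 59 mm high, standing loose beside the right end of the photometer. Origin under its base.
- beaker: bystander: small beaker, 50 mm across, 58 mm high, standing loose beside the left end of the photometer. Origin under its base.

How it is judged:
By the outcome, as a careful person would: the job done as asked, in the order asked, and still so for the second after the job is handed in, with the robot touching nothing.
It also fails if it takes over 70 s, if anything falls off the work surface, if the arm or the gripper's body presses on something with over 40 N, if the wrist force passes 120 N, or if a joint passes its speed limit or range.

## Working session

There is one attempt and no reset: what is moved stays moved. The work goes in short steps, Python scripts to look and compute and a shell command to move; the robot and the scene stay as the last step left them, time stands still between calls to the robot, and variables do not carry over. Pictures are saved under pics/ and viewed, at most 10 in all, crops included, and the job is handed in when it is done.

```bash
mkdir -p pics; python3 - <<'E'
from plant import get_obs, viewer, r
import cv2, numpy as np
o=get_obs(); print(o, r.tip_extent)
for n in("scene","top"):
    s=viewer.snapshot(n); np.savez(n+'.npz',**s); cv2.imwrite(f'pics/{n}0.png',s['pixels'][:,:,::-1]); print(n,s['mtx'],s['rvec'],s['tvec'])
E
```

```text
{'clock': 0.0, 'joint_positions': array([-1.36250728e+00,  5.28458211e-01,  1.43392418e+00,  1.48258379e-06,
        1.18139048e+00, -1.78501027e-01]), 'qd': array([ 0.00050551, -0.00140615,  0.00024736, -0.00042928, -0.00013939,
        0.00032221]), 'joint_torque': array([ 1.68197294e-03, -4.40033305e+01, -1.76592529e+01,  6.33549714e-02,
        5.82508184e-02, -1.59969100e-04]), 'tool_pos': array([ 0.23563541, -0.57809462,  0.22956955]), 'orientation': array([-3.08088600e+00, -6.03368321e-01,  4.88179370e-05]), 'wrist_force': array([-0.37288914,  0.36970125, -0.42802303]), 'ft_torque': array([ 0.03198774, -0.0381093 , -0.001935  ]), 'finger_force': 0.0, 'gripper_width': 0.08680590001534012} 0.008
scene [[410.30894633   0.         250.01056145]
 [  0.         410.30894633 198.73133047]
 [  0.           0.           1.        ]] [ 0.9573388  -2.39341769  1.13962356] [0.47041401 0.23363398 0.69730913]
top [[487.25425583   0.         254.20972744]
 [  0.         487.25425583 194.79038595]
 [  0.           0.           1.        ]] [ 2.10866077 -2.12488066  0.1504144 ] [0.14656684 0.51667546 0.91820068]
```

View pics/top0.png

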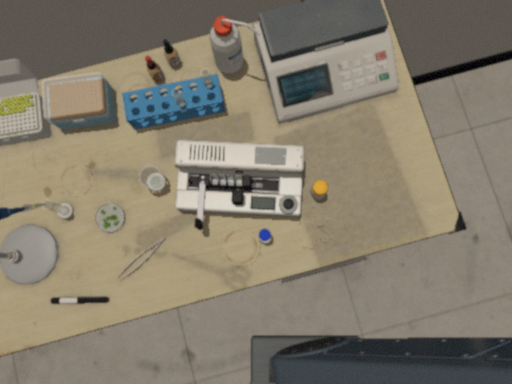

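View pics/scene0.png

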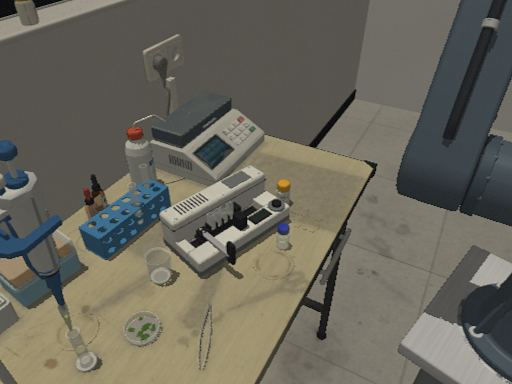

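The top view shows the photometer around (240,178), the lever paddle near (199,223), the key near (288,204), the vial at (265,236), the yellow-capped bottle at (320,187) and the beaker at (152,178). The scene view agrees with this.

```bash
cat > h.py <<'E'
import numpy as np, cv2
def cloud(s):
    R=cv2.Rodrigues(s['rvec'])[0]; d=s['depth']; v,u=np.mgrid[:384,:512]
    K=s['mtx']; c=np.stack([(u-K[0,2])/K[0,0]*d,(v-K[1,2])/K[1,1]*d,d],-1)
    return (c-s['tvec'])@R
def ray(s,u,v,z):
    R=cv2.Rodrigues(s['rvec'])[0]; C=-R.T@s['tvec']; q=R.T@np.linalg.inv(s['mtx'])@[u,v,1.]
    return C+q*(z-C[2])/q[2]
def load(n): return dict(np.load(n+'.npz'))
E
python3 - <<'E'
from h import *
s=load('top'); P=cloud(s); px=s['pixels'].astype(int); hsv=cv2.cvtColor(s['pixels'],cv2.COLOR_RGB2HSV)
v,u=np.mgrid[:384,:512]; roi=(u>170)&(u<310)&(v>135)&(v<222)
print('bench z',np.median(P[230:300,150:190,2]))
for z0,z1 in((.08,.105),(.040,.052)):
    m=roi&(P[...,2]>z0)&(P[...,2]<z1); q=P[m][:,:2].astype(np.float32)
    print(z0,len(q),np.median(P[m][:,2]),cv2.minAreaRect(q*1000))
# housing pixels rect -> ray at z=.092
m=(roi&(P[...,2]>.08)&(v<172)).astype(np.uint8)
b=cv2.boxPoints(cv2.minAreaRect(np.argwhere(m)[:,::-1].astype(np.float32)))
B=np.array([ray(s,*p,.092)[:2] for p in b]); print(B, B.mean(0))
dark=px.max(-1)<70
def comp(mask,z,name):
    n,l,st,c=cv2.connectedComponentsWithStats(mask.astype(np.uint8))
    for i in range(1,n):
        if st[i,4]>15: print(name,st[i],c[i],ray(s,*c[i],z).round(4))
comp(dark&(abs(u-288)<14)&(abs(v-204)<14),.059,'key')
comp(dark&(abs(u-199)<12)&(abs(v-222)<14),.086,'paddle')
comp((hsv[...,0]>105)&(hsv[...,0]<130)&(hsv[...,1]>120)&(abs(u-265)<14)&(abs(v-236)<14),.054,'vial')
comp((hsv[...,0]>12)&(hsv[...,0]<28)&(hsv[...,1]>170)&(abs(u-320)<14)&(abs(v-187)<14),.059,'reag')
m=(abs(u-152)<18)&(abs(v-180)<20)&(P[...,2]>.03);print('beaker',P[m].mean(0))
big=cv2.resize(s['pixels'][130:260,165:335],None,fx=4.5,fy=4.5,interpolation=cv2.INTER_CUBIC); cv2.imwrite('pics/crop.png',big[:,:,::-1])
E
```

```text
bench z -0.00134966821941673
0.08 3523 0.09043201685051869 ((537.091064453125, 173.17523193359375), (250.59849548339844, 158.12557983398438), 86.89553833007812)
0.04 2980 0.0448779257306414 ((520.5802612304688, 174.3531951904297), (249.48992919921875, 89.246337890625), 86.65342712402344)
[[0.55782655 0.30035392]
 [0.62733255 0.30206505]
 [0.62347428 0.035356  ]
 [0.55465284 0.03702167]] [0.59082156 0.16869916]
key [284 199   9  10  71] [288.15492958 203.54929577] [0.4977 0.0762 0.059 ]
paddle [195 219   8  10  60] [198.55 223.95] [0.4562 0.2468 0.086 ]
vial [260 230  10  10  86] [264.41860465 234.47674419] [0.4383 0.123  0.054 ]
reag [314 181  13  14 154] [319.87012987 187.38961039] [0.529  0.0139 0.059 ]
beaker [0.55667607 0.35007569 0.05630897]
```

View pics/crop.png

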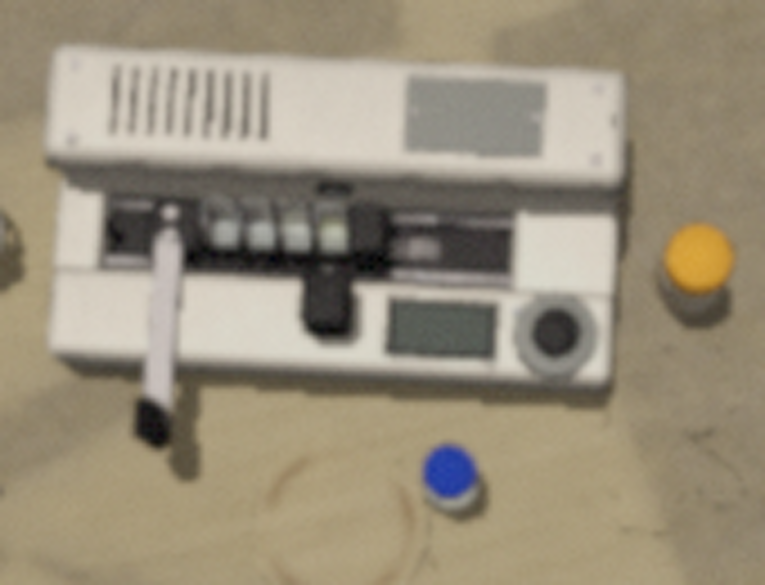

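```bash
python3 - <<'E'
from h import *
s=load('top');R=cv2.Rodrigues(s['rvec'])[0]; print('cam',-R.T@s['tvec'])
def c(u,v,z): return ray(s,165+(u+.5)/4.5-.5,130+(v+.5)/4.5-.5,z)
for a,b,z in(((52,353),(610,380),.046),((58,46),(622,72),.092),((50,158),(615,182),.092)):
    A,B=c(*a,z),c(*b,z); d=A-B; print(A.round(4),B.round(4),np.linalg.norm(d),np.arctan2(-d[0],d[1]))
P=cloud(s); v,u=np.mgrid[:384,:512]
# front-edge fit from depth: per column last row with z>.04 
e=[]
for col in list(range(182,194))+list(range(210,298)):
    rr=np.where((P[180:225,col,2]>.041)&(P[180:225,col,2]<.05))[0]
    if len(rr): e.append(ray(s,col,180+rr.max()+.5,.046)[:2])
e=np.array(e); print(cv2.fitLine(e.astype(np.float32),cv2.DIST_HUBER,0,.01,.01).ravel())
e=[]
for col in range(180,302):
    rr=np.where((P[135:165,col,2]>.08))[0]
    if len(rr): e.append(ray(s,col,135+rr.min()-.5,.092)[:2])
print(cv2.fitLine(np.array(e,np.float32),cv2.DIST_HUBER,0,.01,.01).ravel())
# paddle
m=(abs(u-198)<8)&(abs(v-223)<8)&(P[...,2]>.07); print('paddle',m.sum(),P[m].mean(0),P[m].min(0),P[m].max(0))
E
```

```text
cam [0.35162606 0.11332308 0.99751935]
[0.4929 0.2977 0.046 ] [0.4786 0.0525 0.046 ] 0.2455694763502799 -0.058057977324909575
[0.6195 0.2892 0.092 ] [0.6046 0.0476 0.092 ] 0.24208836600105257 -0.06154252647577676
[0.57   0.2915 0.092 ] [0.5567 0.0516 0.092 ] 0.2403280954585585 -0.05572413728656402
[0.06695808 0.99775577 0.48752922 0.20662054]
[0.06286415 0.9980221  0.6150284  0.19754213]
paddle 60 [0.45576174 0.24467981 0.11282273] [0.35162606 0.11332308 0.07000997] [0.46795284 0.25413455 0.99751935]
```

```bash
cat > g.py <<'E'
from h import *
from plant import get_obs
from scipy.spatial.transform import Rotation as Ro
TH=-.06; O=np.array([.5516,.1731]); A=np.array([[np.cos(TH),-np.sin(TH)],[np.sin(TH),np.cos(TH)]])
def go(x,y,z):  # photometer mm -> shift/turn in present tool axes
    o=get_obs(); T=Ro.from_rotvec(o['orientation']); w=np.r_[O+A@[x/1e3,y/1e3],z/1e3]
    D=Ro.from_matrix(np.array([[A[0,0],-A[0,1],0],[A[1,0],-A[1,1],0],[0,0,-1]]))
    print('shift',(T.inv().apply(w-o['tool_pos'])*1e3).round(1),'turn',(T.inv()*D).as_rotvec().round(4))
def here():
    o=get_obs(); p=o['tool_pos']; print('t',o['clock'],'phot mm',(A.T@(p[:2]-O)*1e3).round(2),'z',(p[2]*1e3).round(2),'F phot',(A.T@o['wrist_force'][:2]).round(2),o['wrist_force'][2].round(2),'open',o['gripper_width'])
E
python3 -c "
from g import *
go(-100,36,180);go(-100,36,62);here()"
```

```text
shift [ 501.3 -652.2   51.1] turn [-2.000e-03  1.000e-04  4.468e-01]
shift [ 501.3 -651.9  169.1] turn [-2.000e-03  1.000e-04  4.468e-01]
t 0.1 phot mm [-270.32 -768.87] z 229.67 F phot [0.23 0.33] -0.01 open 0.08732120388927209
```

```bash
python3 -m handwheel '[[30,-28,0,0,0,0,0],[60,-56,0,0,0,0,0],[90,-84,0,0,0,0,0],[120,-112,0,0,0,0,0],[150,-140,0,0,0,0,0],[180,-170,0,0,0,0,0],[208,-200,0,0,0,0,0],[235,-230,0,0,0,0,0]]' 20
python3 -c "
from g import *
go(-100,36,180);here()"
```

```text
clock: 0.77
tool_pos: [0.3669, -0.275, 0.2304]
orientation: [-3.083, -0.603, 0.0]
wrist_force: [0.6, -0.0, 0.6]
gripper_width: 0.0418
finger_force: 0.0
shift [ 265.3 -421.1   50.6] turn [-0.0006  0.      0.4464]
t 0.7667 phot mm [-157.47 -458.36] z 230.37 F phot [0.59 0.02] 0.57 open 0.04177928349210223
```

```bash
python3 -m handwheel '[[25,-32,0,0,0,0.05,0],[50,-64,0,0,0,0.1,0],[75,-96,5,0,0,0.15,0],[100,-128,10,0,0,0.2,0],[125,-160,15,0,0,0.25,0],[150,-192,20,0,0,0.3,0],[173,-224,25,0,0,0.35,0],[195,-256,30,0,0,0.4,0]]'
python3 -c "
from g import *
go(-100,36,110);here()"
```

```text
clock: 1.43
tool_pos: [0.4508, 0.0356, 0.2002]
orientation: [3.141, -0.024, 0.0]
wrist_force: [0.9, -0.1, 0.6]
gripper_width: 0.0006
finger_force: 0.0
shift [   0.3 -179.5   90.2] turn [ 0.     -0.      0.0445]
t 1.4333 phot mm [ -92.36 -143.33] z 200.25 F phot [ 0.91 -0.05] 0.6 open 0.0006423206710264757
```

```bash
python3 -m handwheel '[[0,-36,12,0,0,0.0445,0],[0,-72,25,0,0,0.0445,0],[0,-108,50,0,0,0.0445,0],[0,-144,75,0,0,0.0445,0],[0,-180,90,0,0,0.0445,0],[0,-180,90,0,0,0.0445,0],[0,-180,90,0,0,0.0445,0],[0,-180,90,0,0,0.0445,0]]'
python3 - <<'E'
from g import *
from plant import viewer
here(); go(-100,36,62)
for n in("wrist","scene","top"):
    s=viewer.snapshot(n); np.savez(n+'1.npz',**s)
    if n=="wrist": cv2.imwrite('pics/w1.png',s['pixels'][:,:,::-1])
E
```

```text
clock: 2.1
tool_pos: [0.4528, 0.2134, 0.1104]
orientation: [3.14, -0.089, -0.001]
wrist_force: [0.2, -1.9, -0.8]
gripper_width: 0.0003
finger_force: 0.0
t 2.1 phot mm [-101.04   34.26] z 110.41 F phot [ 0.28 -1.88] -0.75 open 0.00025819422306515305
shift [ 1.1 -1.8 48.4] turn [0.0006 0.0007 0.0034]
```

View pics/w1.png

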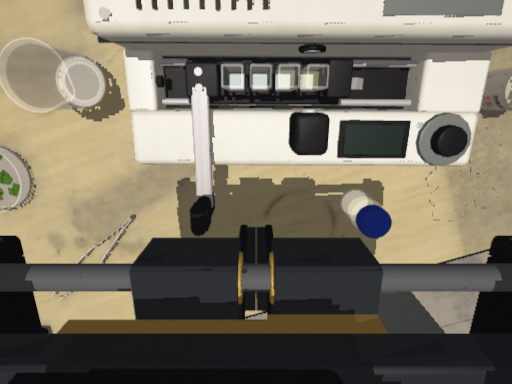

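The wrist view shows the lever paddle at (203,210), the key at (452,140), the post at (309,133), and the cells at u = 233 to 314. Cell 1 is close to the post line, so j is about 0.016.

```bash
python3 - <<'E'
from g import *
s=load('wrist1'); print('cam',-cv2.Rodrigues(s['rvec'])[0].T@s['tvec'])
def ph(n,u,v,z): w=ray(s,u,v,z); print(n,w.round(4),(A.T@(w[:2]-O)*1e3).round(1))
dark=(s['pixels'].max(-1)<60).astype(np.uint8); V,U=np.mgrid[:384,:512]
for n,b,z in(('key',(425,115,475,165),.059),('padtop',(180,190,222,240),.086),('post',(280,105,335,160),.078)):
    k,l,st,c=cv2.connectedComponentsWithStats(dark[b[1]:b[3],b[0]:b[2]]); i=1+np.argmax(st[1:,4]); x,y,w,h=st[i,:4]
    print(n,x+b[0],y+b[1],w,h); ph(n,c[i][0]+b[0],c[i][1]+b[1],z)
P=cloud(s)
for n,b,zz in(('key',(425,115,475,165),(.054,.064)),('pad',(180,185,222,240),(.078,.092)),('post',(280,105,335,160),(.07,.083))):
    Q=P[b[1]:b[3],b[0]:b[2]].reshape(-1,3); Q=Q[(Q[:,2]>zz[0])&(Q[:,2]<zz[1])]; q=(Q[:,:2]-O)@A*1e3
    print(n,len(q),np.median(Q[:,2]),q.min(0).round(1),q.max(0).round(1),q.mean(0).round(1))
for u in(233,260,287,314): ph('cell',u,77,.085)
for a in((136,163),(478,163)): ph('front',*a,.046)
E
```

```text
cam [0.53137637 0.2092518  0.2641911 ]
key 431 125 36 32
key [0.4998 0.0801 0.059 ] [-46.2 -95.9]
padtop 190 193 25 43
padtop [0.4657 0.2478 0.086 ] [-90.2  69.4]
post 290 113 39 42
post [0.512  0.1779 0.078 ] [-39.8   2.4]
key 819 0.058187400565590956 [ -57.5 -109. ] [-35.9 -87.9] [-46.2 -97.6]
pad 457 0.0842488512426411 [-105.1   66.9] [-85.9  78.5] [-94.6  71.9]
post 1473 0.07715194721545085 [-53.3 -10.3] [-27.3  11.8] [-39.8   1.5]
cell [0.5462 0.2212 0.085 ] [-8.3 47.7]
cell [0.5453 0.2061 0.085 ] [-8.2 32.6]
cell [0.5445 0.191  0.085 ] [-8.2 17.5]
cell [0.5436 0.176  0.085 ] [-8.1  2.4]
front [0.4944 0.2999 0.046 ] [-64.7 123.1]
front [0.4799 0.0481 0.046 ] [ -64.1 -129.1]
```

```bash
sed -i 's/\.5516,\.1731/.5537,.1742/' g.py; python3 -m handwheel '[[3,-3,12,0,0,0,0],[3,-3,24,0,0,0,0],[3,-3,36,0,0,0,0],[3,-3,48,0,0,0,0],[3,-3,48,0,0,0,0],[3,-3,48,0,0,0,0],[3,-3,48,0,0,0,0],[3,-3,48,0,0,0,0]]'
python3 -c "
from g import *
here();go(-100,53,62)"
```

```text
clock: 2.92
tool_pos: [0.457, 0.216, 0.0635]
orientation: [-3.14, 0.092, -0.003]
wrist_force: [-0.6, -0.1, -1.2]
gripper_width: 0.0004
finger_force: 0.0
t 2.9167 phot mm [-98.98  35.93] z 63.55 F phot [-0.62 -0.13] -1.19 open 0.00043856890632974467
shift [ -1.  -17.1   1.6] turn [-0.0006 -0.0019  0.0014]
```

```bash
for i in 1; do python3 -m handwheel '[[0,-3,0,0,0,0,0],[0,-6,0,0,0,0,0],[0,-9,0,0,0,0,0],[0,-12,0,0,0,0,0],[0,-14,0,0,0,0,0],[0,-16,0,0,0,0,0],[0,-17,0,0,0,0,0],[0,-17,0,0,0,0,0]]'; done
python3 -c "
from g import *
here()"
```

```text
clock: 3.58
tool_pos: [0.4572, 0.2336, 0.0625]
orientation: [3.14, -0.09, 0.0]
wrist_force: [-0.2, -0.9, -0.0]
gripper_width: 0.0003
finger_force: 0.0
t 3.5833 phot mm [-99.92  53.51] z 62.5 F phot [-0.16 -0.9 ] -0.01 open 0.0003384259260250709
```

```bash
python3 -m handwheel '[[0,-0.5,0,0,0,0,0],[0,-1,0,0,0,0,0],[0,-1.5,0,0,0,0,0],[0,-2,0,0,0,0,0],[0,-2.5,0,0,0,0,0],[0,-3,0,0,0,0,0],[0,-3,0,0,0,0,0],[0,-3,0,0,0,0,0]]'
python3 -c "
from g import *
here()"
python3 -m handwheel '[[0,-0.5,0,0,0,0,0],[0,-1,0,0,0,0,0],[0,-1.5,0,0,0,0,0],[0,-2,0,0,0,0,0],[0,-2.5,0,0,0,0,0],[0,-3,0,0,0,0,0],[0,-3,0,0,0,0,0],[0,-3,0,0,0,0,0]]' | grep wrist
python3 - <<'E'
from g import *
from plant import viewer
here(); s=viewer.snapshot("wrist"); np.savez('w2.npz',**s); cv2.imwrite('pics/w2.png',s['pixels'][:,:,::-1])
E
```

```text
clock: 4.25
tool_pos: [0.4572, 0.2354, 0.0625]
orientation: [3.139, -0.09, -0.001]
wrist_force: [0.1, -5.3, -0.6]
gripper_width: 0.0007
finger_force: 2.5
t 4.25 phot mm [-99.96  55.29] z 62.48 F phot [ 0.41 -5.3 ] -0.65 open 0.0007115807003656683
wrist_force: [1.1, -5.3, -0.4]
t 4.9167 phot mm [-99.98  57.98] z 62.45 F phot [ 1.4  -5.22] -0.36 open 0.0004144765322159495
```

View pics/w2.png

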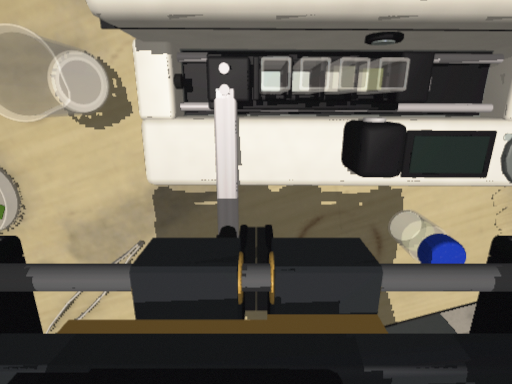

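The finger now bears on the paddle at (228,212) with about 5 N, so I'll carry on to the left.

```bash
for i in 1; do python3 -m handwheel '[[0,-0.5,0,0,0,0,0],[0,-1,0,0,0,0,0],[0,-1.5,0,0,0,0,0],[0,-2,0,0,0,0,0],[0,-2.5,0,0,0,0,0],[0,-3,0,0,0,0,0],[0,-3,0,0,0,0,0],[0,-3,0,0,0,0,0]]' >/dev/null
python3 -c "
from g import *
here()"; done
python3 -m handwheel '[[0,-0.5,0,0,0,0,0],[0,-1,0,0,0,0,0],[0,-1.5,0,0,0,0,0],[0,-2,0,0,0,0,0],[0,-2.5,0,0,0,0,0],[0,-3,0,0,0,0,0],[0,-3,0,0,0,0,0],[0,-3,0,0,0,0,0]]' >/dev/null
python3 -c "
from g import *
here()"
```

```text
t 5.6333 phot mm [-99.89  62.36] z 62.54 F phot [-0.11 -0.1 ] -0.05 open 0.0005266023429512331
t 6.3 phot mm [-99.9   65.28] z 62.56 F phot [-0.23 -0.33] 0.19 open 0.0007528124950077211
```

```bash
python3 -m handwheel '[[0,-0.5,0,0,0,0,0],[0,-1,0,0,0,0,0],[0,-1.5,0,0,0,0,0],[0,-2,0,0,0,0,0],[0,-2.5,0,0,0,0,0],[0,-3,0,0,0,0,0],[0,-3,0,0,0,0,0],[0,-3,0,0,0,0,0]]' >/dev/null
python3 -c "
from g import *
here()"
python3 -m handwheel '[[0,-0.3,0,0,0,0,0],[0,-0.6,0,0,0,0,0],[0,-0.9,0,0,0,0,0],[0,-1.2,0,0,0,0,0],[0,-1.5,0,0,0,0,0],[0,-1.5,0,0,0,0,0],[0,-1.5,0,0,0,0,0],[0,-1.5,0,0,0,0,0]]' >/dev/null
python3 -c "
from g import *
here()"
```

```text
t 6.9667 phot mm [-99.91  68.24] z 62.54 F phot [ 0.76 -0.06] 0.55 open 0.0003215322255901485
t 7.6333 phot mm [-99.9   69.69] z 62.56 F phot [0.64 0.59] -0.24 open 0.0006861026349081329
```

```bash
python3 -m handwheel '[[0,-0.2,0,0,0,0,0],[0,-0.4,0,0,0,0,0],[0,-0.6,0,0,0,0,0],[0,-0.8,0,0,0,0,0],[0,-1,0,0,0,0,0],[0,-1,0,0,0,0,0],[0,-1,0,0,0,0,0],[0,-1,0,0,0,0,0]]' >/dev/null
python3 -c "
from g import *
here()"
```

```text
t 8.3 phot mm [-99.94  70.48] z 62.53 F phot [ 0.44 -1.33] 0.11 open 0.0004172865049938776
```

```bash
python3 -m handwheel '[[0,-0.2,0,0,0,0,0],[0,-0.4,0,0,0,0,0],[0,-0.6,0,0,0,0,0],[0,-0.8,0,0,0,0,0],[0,-0.8,0,0,0,0,0],[0,-0.8,0,0,0,0,0],[0,-0.8,0,0,0,0,0],[0,-0.8,0,0,0,0,0]]' >/dev/null
python3 -c "
from g import *
here()"
```

```text
t 8.9667 phot mm [-99.95  70.66] z 62.51 F phot [ 0.75 -5.45] 0.9 open 0.00018315518254375822
```

```bash
python3 -m handwheel '[[0,0,0,0,0,0,0],[0,0,0,0,0,0,0],[0,0,0,0,0,0,0],[0,0,0,0,0,0,0],[0,2,0,0,0,0,0],[0,5,0,0,0,0,0],[0,8,0,0,0,0,0],[0,8,0,0,0,0,0]]' |grep force
python3 -m handwheel '[[0,0,20,0,0,0,0],[0,0,-20,0,0,0,0],[0,0,-40,0,0,0,0],[0,0,-60,0,0,0,0],[0,0,-60,0,0,0,0],[0,0,-60,0,0,0,0],[0,0,-60,0,0,0,0],[0,0,-60,0,0,0,0]]' --help >/dev/null 2>&1 || true
python3 -c "
from g import *
here()"
```

```text
wrist_force: [-0.4, -0.0, 0.4]
finger_force: 0.0
t 9.6333 phot mm [-100.05   63.29] z 62.54 F phot [-0.42 -0.03] 0.42 open 0.0006058110483092145
```

That second call had a slip: a wrong first row and a stray argument. It was refused, and the clock and pose are unchanged. Now the correct raise and traverse.

```bash
python3 -m handwheel '[[0,0,-20,0,0,0,0],[0,0,-40,0,0,0,0],[0,0,-55,0,0,0,0],[0,0,-55,0,0,0,0],[0,-20,-55,0,0,0,0],[0,-40,-55,0,0,0,0],[0,-62,-55,0,0,0,0],[0,-62,-55,0,0,0,0]]' |grep force
python3 - <<'E'
from g import *
from plant import viewer
here(); go(-100,124,62); s=viewer.snapshot("wrist"); np.savez('w3.npz',**s); cv2.imwrite('pics/w3.png',s['pixels'][:,:,::-1])
E
```

```text
wrist_force: [0.0, 0.3, -0.2]
finger_force: 0.0
t 10.3 phot mm [-99.63 128.7 ] z 117.12 F phot [0.02 0.31] -0.25 open 0.0007002425345152476
shift [-0.5  4.8 55.1] turn [-0.0024 -0.0018  0.0045]
```

View pics/w3.png

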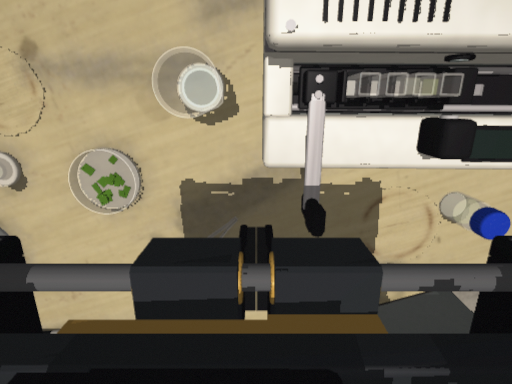

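The lever is at the left stop, with the paddle at (313,215), and the bench left of it is clear. I'll descend there.

```bash
python3 -m handwheel '[[0,0,0,0,0,0,0],[0,0,15,0,0,0,0],[0,0,30,0,0,0,0],[0,0,45,0,0,0,0],[0,0,55,0,0,0,0],[0,0,55,0,0,0,0],[0,0,55,0,0,0,0],[0,0,55,0,0,0,0]]' |grep force
python3 -c "
from g import *
here()"
python3 -m handwheel '[[0,2,0,0,0,0,0],[0,4,0,0,0,0,0],[0,6,0,0,0,0,0],[0,8,0,0,0,0,0],[0,10,0,0,0,0,0],[0,12,0,0,0,0,0],[0,13,0,0,0,0,0],[0,13,0,0,0,0,0]]' |grep force
python3 -c "
from g import *
here()"
```

```text
wrist_force: [0.5, 0.5, 0.1]
finger_force: 0.0
t 11.0167 phot mm [-99.62 125.3 ] z 62.94 F phot [0.45 0.48] 0.15 open 0.0004368918416158127
wrist_force: [-0.5, 0.6, -0.5]
finger_force: 0.0
t 11.6833 phot mm [-100.03  112.19] z 62.56 F phot [-0.53  0.6 ] -0.47 open 0.0004633302708358192
```

```bash
python3 -m handwheel '[[0,1,0,0,0,0,0],[0,2,0,0,0,0,0],[0,3,0,0,0,0,0],[0,4,0,0,0,0,0],[0,5,0,0,0,0,0],[0,5,0,0,0,0,0],[0,5,0,0,0,0,0],[0,5,0,0,0,0,0]]' >/dev/null
python3 -c "
from g import *
here()"
python3 -m handwheel '[[0,0.5,0,0,0,0,0],[0,1,0,0,0,0,0],[0,1.5,0,0,0,0,0],[0,2,0,0,0,0,0],[0,2,0,0,0,0,0],[0,2,0,0,0,0,0],[0,2,0,0,0,0,0],[0,2,0,0,0,0,0]]' >/dev/null
python3 -c "
from g import *
here()"
```

```text
t 12.35 phot mm [-99.96 107.5 ] z 62.55 F phot [0.4  0.19] -0.17 open 0.00045265376995891327
t 13.0167 phot mm [-99.98 105.52] z 62.57 F phot [-0.2   0.39] -1.64 open 0.0005552005366857211
```

```bash
python3 -m handwheel '[[0,0.3,0,0,0,0,0],[0,0.6,0,0,0,0,0],[0,0.9,0,0,0,0,0],[0,1.2,0,0,0,0,0],[0,1.5,0,0,0,0,0],[0,1.5,0,0,0,0,0],[0,1.5,0,0,0,0,0],[0,1.5,0,0,0,0,0]]' >/dev/null
python3 -c "
from g import *
here()"
```

```text
t 13.6833 phot mm [-99.97 103.99] z 62.56 F phot [-0.06  0.04] 1.46 open 0.0007072915455772364
```

```bash
python3 -m handwheel '[[0,0.3,0,0,0,0,0],[0,0.6,0,0,0,0,0],[0,0.9,0,0,0,0,0],[0,1.2,0,0,0,0,0],[0,1.5,0,0,0,0,0],[0,1.5,0,0,0,0,0],[0,1.5,0,0,0,0,0],[0,1.5,0,0,0,0,0]]' >/dev/null
python3 -c "
from g import *
here()"
```

```text
t 14.35 phot mm [-99.92 102.99] z 62.55 F phot [-1.09  5.95] -0.45 open 0.0003152773554700162
```

```bash
python3 -m handwheel '[[0,1,0,0,0,0,0],[0,2,0,0,0,0,0],[0,3,0,0,0,0,0],[0,4,0,0,0,0,0],[0,5,0,0,0,0,0],[0,5.5,0,0,0,0,0],[0,5.5,0,0,0,0,0],[0,5.5,0,0,0,0,0]]' >/dev/null
python3 -c "
from g import *
here()"
python3 -m handwheel '[[0,0.6,0,0,0,0,0],[0,1.2,0,0,0,0,0],[0,1.8,0,0,0,0,0],[0,2.4,0,0,0,0,0],[0,3,0,0,0,0,0],[0,3.4,0,0,0,0,0],[0,3.4,0,0,0,0,0],[0,3.4,0,0,0,0,0]]' >/dev/null
python3 -c "
from g import *
here()"
```

```text
t 15.0167 phot mm [-99.91  97.57] z 62.58 F phot [-0.45  4.16] -2.06 open 0.0003383310950320004
t 15.6833 phot mm [-99.95  93.34] z 62.54 F phot [-0.06 -0.29] 0.65 open 0.0003650813426349278
```

First click. On to the second.

```bash
python3 -m handwheel '[[0,1,0,0,0,0,0],[0,2,0,0,0,0,0],[0,3,0,0,0,0,0],[0,4,0,0,0,0,0],[0,5,0,0,0,0,0],[0,6,0,0,0,0,0],[0,7,0,0,0,0,0],[0,7,0,0,0,0,0]]' >/dev/null
python3 -c "
from g import *
here()"
python3 -m handwheel '[[0,1,0,0,0,0,0],[0,2,0,0,0,0,0],[0,3,0,0,0,0,0],[0,4,0,0,0,0,0],[0,4.5,0,0,0,0,0],[0,4.5,0,0,0,0,0],[0,4.5,0,0,0,0,0],[0,4.5,0,0,0,0,0]]' >/dev/null
python3 -c "
from g import *
here()"
python3 -m handwheel '[[0,0.6,0,0,0,0,0],[0,1.2,0,0,0,0,0],[0,1.8,0,0,0,0,0],[0,2.4,0,0,0,0,0],[0,3,0,0,0,0,0],[0,3.6,0,0,0,0,0],[0,3.6,0,0,0,0,0],[0,3.6,0,0,0,0,0]]' >/dev/null
python3 -c "
from g import *
here()"
```

```text
t 16.35 phot mm [-99.86  87.1 ] z 62.59 F phot [-0.74  3.13] -0.65 open 0.0007524538076123068
t 17.0167 phot mm [-99.89  83.29] z 62.58 F phot [-1.31  6.32] -0.99 open 0.00014705901288935669
t 17.6833 phot mm [-99.91  77.98] z 62.54 F phot [0.25 0.3 ] 0.4 open 0.00035529029546967284
```

Second click. I'll approach the third slowly.

```bash
python3 -m handwheel '[[0,1,0,0,0,0,0],[0,2,0,0,0,0,0],[0,3,0,0,0,0,0],[0,4,0,0,0,0,0],[0,5,0,0,0,0,0],[0,6,0,0,0,0,0],[0,7,0,0,0,0,0],[0,7,0,0,0,0,0]]' >/dev/null
python3 -c "
from g import *
here()"
python3 -m handwheel '[[0,1,0,0,0,0,0],[0,2,0,0,0,0,0],[0,3,0,0,0,0,0],[0,4,0,0,0,0,0],[0,4.5,0,0,0,0,0],[0,4.5,0,0,0,0,0],[0,4.5,0,0,0,0,0],[0,4.5,0,0,0,0,0]]' >/dev/null
python3 -c "
from g import *
here()"
python3 -m handwheel '[[0,0.3,0,0,0,0,0],[0,0.6,0,0,0,0,0],[0,0.9,0,0,0,0,0],[0,1.2,0,0,0,0,0],[0,1.5,0,0,0,0,0],[0,1.8,0,0,0,0,0],[0,2,0,0,0,0,0],[0,2,0,0,0,0,0]]' >/dev/null
python3 -c "
from g import *
here()"
```

```text
t 18.35 phot mm [-99.88  71.47] z 62.57 F phot [ 0.44 -0.09] -0.26 open 0.0004388144019409076
t 19.0167 phot mm [-99.83  68.26] z 62.61 F phot [-0.83  5.85] -1.11 open 0.00046049510049843916
t 19.6833 phot mm [-99.83  66.51] z 62.6 F phot [-1.56  7.88] -1.8 open 0.0005031602644611314
```

```bash
python3 -m handwheel '[[0,0.3,0,0,0,0,0],[0,0.6,0,0,0,0,0],[0,0.9,0,0,0,0,0],[0,1.2,0,0,0,0,0],[0,1.5,0,0,0,0,0],[0,1.8,0,0,0,0,0],[0,1.8,0,0,0,0,0],[0,1.8,0,0,0,0,0]]' >/dev/null
python3 -c "
from g import *
here()"
```

```text
t 20.35 phot mm [-99.96  62.68] z 62.52 F phot [-0.97 -0.6 ] 0.99 open 0.0005195405731411686
```

```bash
python3 -m handwheel '[[0,0.2,0,0,0,0,0],[0,0.4,0,0,0,0,0],[0,0.6,0,0,0,0,0],[0,0.8,0,0,0,0,0],[0,0.8,0,0,0,0,0],[0,0.8,0,0,0,0,0],[0,0.8,0,0,0,0,0],[0,0.8,0,0,0,0,0]]' >/dev/null
python3 -c "
from g import *
here()"
```

```text
t 21.0167 phot mm [-99.89  62.42] z 62.53 F phot [-0.63 -0.44] -0.96 open -2.1705202108716817e-06
```

Third click: the force dropped to zero. I'll back off, rise and check.

```bash
python3 -m handwheel '[[0,-4,0,0,0,0,0],[0,-8,0,0,0,0,0],[0,-8,-15,0,0,0,0],[0,-8,-30,0,0,0,0],[0,-8,-45,0,0,0,0],[0,-8,-55,0,0,0,0],[0,-8,-55,0,0,0,0],[0,-8,-55,0,0,0,0]]' |grep force
python3 - <<'E'
from g import *
from plant import viewer
here(); go(-48,-100,120); s=viewer.snapshot("wrist"); cv2.imwrite('pics/w4.png',s['pixels'][:,:,::-1])
P=cloud(s); q=(P[...,:2]-O)@A*1e3; Z=P[...,2]
for n,c,zz in(('pad',(-98,40),(.078,.092)),('post',(-42,0),(.07,.083)),('key',(-48,-100),(.053,.064))):
    m=(abs(q[...,0]-c[0])<16)&(abs(q[...,1]-c[1])<22)&(Z>zz[0])&(Z<zz[1]); k=q[m]
    if len(k): print(n,len(k),k.min(0).round(1),k.max(0).round(1))
E
```

```text
wrist_force: [0.4, 0.7, 0.0]
finger_force: 0.0
t 21.6833 phot mm [-99.64  70.73] z 117.93 F phot [0.31 0.72] 0.0 open 0.000459041502541595
shift [ 51.2 170.9  -2.1] turn [-0.0005 -0.0013  0.0026]
pad 415 [-107.5   34. ] [-88.1  45.3]
post 1362 [-55.2 -10.8] [-29.7  11. ]
key 815 [ -59.6 -110.1] [-37.8 -88.6]
```

View pics/w4.png

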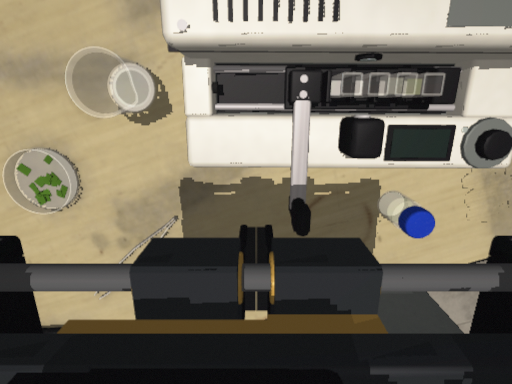

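The paddle is at y ≈ 39.7, so j ≈ 0.048: the third cell is seated. Next I'll move over to the key, travelling above everything.

```bash
python3 -m handwheel '[[10,25,-5,0,0,0,0],[20,55,-5,0,0,0,0],[30,90,-5,0,0,0,0],[40,125,-5,0,0,0,0],[48,152,-5,0,0,0,0],[51,169,-3,0,0,0,0],[51,169,-3,0,0,0,0],[51,169,-3,0,0,0,0]]' |grep force
python3 -c "
from g import *
here();go(-48.7,-99.4,69)"
```

```text
wrist_force: [-0.5, 0.2, 0.4]
finger_force: 0.0
t 22.4 phot mm [-49.09 -99.21] z 119.59 F phot [-0.47  0.13] 0.37 open 0.00031997095774263394
shift [ 0.5  0.2 50.6] turn [-0.0003  0.0024 -0.0004]
```

```bash
python3 -m handwheel '[[0,0,12,0,0,0,0],[0,0,24,0,0,0,0],[0,0,36,0,0,0,0],[0,0,44,0,0,0,0],[0,0,48,0,0,0,0],[0,0,50,0,0,0,0],[0,0,50,0,0,0,0],[0,0,50,0,0,0,0]]' |grep force
python3 -c "
from g import *
here()"
python3 -m handwheel '[[0,0,0.5,0,0,0,0],[0,0,1,0,0,0,0],[0,0,1.5,0,0,0,0],[0,0,2,0,0,0,0],[0,0,2.5,0,0,0,0],[0,0,3,0,0,0,0],[0,0,3.5,0,0,0,0],[0,0,3.5,0,0,0,0]]' |grep force
python3 -c "
from g import *
here()"
```

```text
wrist_force: [-0.7, 1.1, 0.9]
finger_force: 0.0
t 23.0667 phot mm [-48.35 -98.15] z 70.79 F phot [-0.73  1.02] 0.88 open 0.00037382886878570466
wrist_force: [-0.2, 0.0, 1.9]
finger_force: 0.6
t 23.7333 phot mm [-48.48 -98.53] z 67.05 F phot [-0.2   0.02] 1.91 open 0.0002718505098419285
```

```bash
python3 -m handwheel '[[0,0,0.5,0,0,0,0],[0,0,1,0,0,0,0],[0,0,1.5,0,0,0,0],[0,0,2,0,0,0,0],[0,0,2.5,0,0,0,0],[0,0,3,0,0,0,0],[0,0,3.5,0,0,0,0],[0,0,3.5,0,0,0,0]]' >/dev/null
python3 -c "
from g import *
here()"
python3 -m handwheel '[[0,0,0.4,0,0,0,0],[0,0,0.8,0,0,0,0],[0,0,1.2,0,0,0,0],[0,0,1.6,0,0,0,0],[0,0,1.8,0,0,0,0],[0,0,1.8,0,0,0,0],[0,0,1.8,0,0,0,0],[0,0,1.8,0,0,0,0]]' >/dev/null
python3 -c "
from g import *
here()"
```

```text
t 24.4 phot mm [-48.46 -98.52] z 63.56 F phot [ 0.1  -1.28] 3.91 open 0.00027106359937407906
t 25.0667 phot mm [-48.44 -98.49] z 62.32 F phot [-1.26 -1.21] 7.36 open 0.0005861677570624275
```

```bash
python3 -m handwheel '[[0,0,0.2,0,0,0,0],[0,0,0.4,0,0,0,0],[0,0,0.6,0,0,0,0],[0,0,0.6,0,0,0,0],[0,0,0.6,0,0,0,0],[0,0,0.6,0,0,0,0],[0,0,0.6,0,0,0,0],[0,0,0.6,0,0,0,0]]' >/dev/null
python3 -c "
from g import *
here()"
python3 -m handwheel '[[0,0,-2,0,0,0,0],[0,0,-4,0,0,0,0],[0,0,-6,0,0,0,0],[0,0,-8,0,0,0,0],[0,0,-20,0,0,0,0],[0,0,-35,0,0,0,0],[0,0,-50,0,0,0,0],[0,0,-65,0,0,0,0]]' >/dev/null
python3 -m handwheel '[[0,0,-10,0,0,0,0],[0,0,-10,0,0,0,0],[0,0,-10,0,0,0,0],[0,0,-10,0,0,0,0],[0,0,-10,0,0,0,0],[0,0,-10,0,0,0,0],[0,0,-10,0,0,0,0],[0,0,-10,0,0,0,0]]' >/dev/null
python3 - <<'E'
from g import *
from plant import viewer
here(); s=viewer.snapshot("wrist"); cv2.imwrite('pics/w5.png',s['pixels'][:,:,::-1])
P=cloud(s); q=(P[...,:2]-O)@A*1e3; Z=P[...,2]
for n,c,zz in(('pad',(-98,40),(.078,.092)),('key',(-48,-100),(.053,.064))):
    m=(abs(q[...,0]-c[0])<16)&(abs(q[...,1]-c[1])<22)&(Z>zz[0])&(Z<zz[1]); k=q[m]
    if len(k): print(n,len(k),k.min(0).round(1),k.max(0).round(1),np.median(Z[m]))
E
```

```text
t 25.7333 phot mm [-48.42 -98.51] z 62.23 F phot [-2.31 -1.31] 11.63 open 0.0006831773747186527
t 27.0667 phot mm [-48.76 -98.49] z 135.67 F phot [-0.3   0.72] -0.34 open 0.000695262504044079
pad 26 [-89.8  35.3] [-87.8  42.3] 0.07975052033033969
key 527 [ -58.2 -111.4] [-37.5 -90. ] 0.05826696863622827
```

View pics/w5.png

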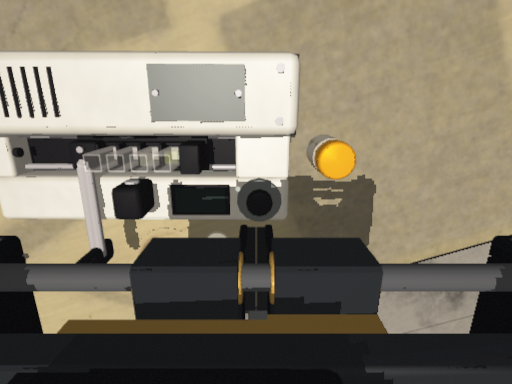

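The key at (259,202) is back up at 58 mm. The lever, with its paddle at (100,250), hasn't moved from the third place, and the bottle is still standing. I'll hand in.

```bash
python3 -c "
from plant import job_done
print(job_done())"
```

```text
the job is handed in; nothing more can be done
None
```

The job is handed in: I held the lever at the left stop for the dark zero, clicked it right into the third place, then pressed the read key right down and let it come back up; in my checks the lever stayed in third, and lever pushes peaked at about 8 N.

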